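# Press the red stapler home in the office kit case

## Task

The red stapler is missing from the open kit case. Set it upright into the long empty cutout of the insert, without dropping it, and press it down between the rubber grip strips until it is fully home on the cutout's floor, then let go. Leave the black stapler where it is.

Things in the scene. Friction and masses are not known exactly. Their poses are not given: they have to be found in the camera images.
- red_stapler: Rigid desk stapler standing on its black base, red: 132 mm long, 38 wide, 62 high, 0.19 kg. Origin: centre of its underside; x along its length to the nose, z up. Grip it across the red upper arm, near the middle: 30 mm wide, 120 long, vertical sides, heights 36 to 62 mm (the base is 38 mm wide up to 18 mm). Its flat top may be pushed on.
- black_stapler: A second stapler of the same shape and size, all black, not wanted here. Origin and axes as for the red one.
- kit_case: Open aluminium case with a rigid grey insert, 220 mm (x) by 300 mm (y), fixed to the desk, turned up to 12 degrees; origin at the centre of its underside, z up. Lid folded back flat on the far (+x) side. Insert top 34 mm and rim 36 mm above the desk; nothing else in it stands higher. An eraser and two markers are already home; the small round cutout stays empty.
- cutout (a point): Centre of the yellow floor, 8 mm above the desk, of the long cutout: 156 mm along this frame's y, 70 along x, 26 deep, z up. The stapler goes in upright along y, nose either way. Sprung rubber side strips narrow from 60 mm at the top to 34 mm at 8 mm above the floor. They stop it 9 to 12 mm high; a push of 10 N or so seats it. Held while pressed it goes in straight; let go early, it may lean.
Not all that is in view belongs to the job. Leave any green or yellow look-alike of the red_stapler alone.

How it is judged:
At the end, for the whole second after the job is handed in: The red stapler stands upright (within 6 degrees) in the long cutout, its underside less than 5 mm above the cutout's floor, its centre within 16 mm of the cutout's centre, lengthwise within 10 degrees, at rest and released (z of red_stapler in the frame of cutout below 0.005 m and horizontal distance between red_stapler and cutout below 0.016 m and angle between the x axis of red_stapler and the y axis of cutout, either way round below 0.18 rad and angle between red_stapler's own z axis and vertical below 0.1 rad and linear speed of red_stapler below 0.02 m/s); the robot touches nothing.
It fails at once if the red stapler is dropped (falls freely by more than about 15 mm) (contact force between anything else and red_stapler below 0.001 N and linear speed of red_stapler above 0.55 m/s).
It fails at once if the black stapler is moved by more than 30 mm (distance of black_stapler from where it was at the start of the episode above 0.03 m).
It also fails if it takes over 32 s, if anything falls off the work surface, if the arm or the gripper's body presses on something with over 40 N, if the wrist force passes 120 N, or if a joint passes its speed limit or range.

## Robot

A 6-joint arm with a two-finger parallel gripper is mounted at the origin on the work surface. World frame = base frame: x ahead of the robot, y to its left, z up, the work surface at z = 0. Lengths are in m, angles in rad, forces in N, time in s.
With the tool pointing down it reaches from about 0.375 to 0.9 m from the base axis. Payload 3.1 kg.
Tool frame: the origin (TCP) lies at the very end of the fingers, on their centre line; the grasp point (between the pads) lies 19 mm behind it; z points along the fingers, y is the direction in which the jaws open and shut (so a half turn about z gives the same grasp; the last joint's range is limited). The gripper opens to 85 mm and grips with 20 to 120 N. Pads are 22 mm wide; open, the fingers measure 114 mm over their backs; the gripper's body (76 mm by 85 mm) begins 54 mm behind the grasp point. The pads swing forward as they close: fully open they stand 13 mm farther back than shut.
Start: joints at [1.121, 0.527, 1.433, -0, 1.181, -0.178], TCP at [0.167, 0.602, 0.231] pointing down, gripper open.
Joint ranges: [-3.08, 3.08], [-0.75, 2.2], [0.22, 2.44], [-1.43, 4.57], [0, 2.65], [-2.85, 2.85]. Speed limits (rad/s): [2.79, 2.79, 3.14, 3.14, 3.14, 3.14].

## Interface

Orientations are given as a unit quaternion [x, y, z, w].
In Python, from station import manip gives the robot as it stands. The module is installed in compiled form; this text tells all that it offers.
- The arm moves only by the tool send_rows, never from a script. Its argument "commands" is a list of rows, each an object with "delta_pos": the shift along the world's x, y, z in cm, a list of three; "yaw": the turn about the world's z in rad. A call has 1 to 10 rows; each row shifts and turns the pose as measured when the row begins; what a row does not reach is not made up. A row lasts 1/8 s, in which the tool goes at most 62.5 mm and 10.7 degrees, less where a joint would pass 70% of its speed; a pose out of reach is approached as far as the arm can. A call is refused whole if a number of a shift passes 6.25 or a number of a turn 0.188, either way. A call with a gripper value outside its range is refused whole. "grip" is the closure, from -1 (fully open) to 1 (shut), set as the call begins (left out, the last holds). The fingers move at their own pace and stop on an object; "force" is the grip in N (left out, the last holds). Time passes only in rows, so rows that do not move let the fingers close. It gives the time, the measured TCP pose, the force and the opening at its end, in the units of the state.
- manip.sense(): the state, without advancing time (a new reading comes with each control period).
- manip.snapshot(name): name is "side" or "top" or "wrist"; returns the picture (420x560x3 uint8, blue, green, red); there is no depth.
- manip.get_calibration(name): a dict with "fx", "fy", "cx", "cy" (pixels), "dist_coeffs" ([k1, k2, p1, p2, k3] as OpenCV has them; the pictures are not rectified), "world_to_cam" (4x4, takes a point from world to camera coordinates); the wrist camera has in their place "mount" (4x4, takes a point from camera to tool coordinates, whose origin is the TCP and whose axes are the flange's). Camera axes: x right, y down, z forward; pixel columns grow to the right and rows downward; lengths in m; the calibration is good to about 2 mm. A picture is of the moment at which its call begins: read the wrist's pose just before it. get_calibration takes no time and is no camera call.
- manip.sign_off(): hands the job in, once; it reports no verdict.
The state is a dict: "t": time; "q": joint angles; "qd": joint speeds; "tau": joint torques, N m; "tcp_pos": TCP position; "tool_rot": TCP orientation; "force": force on the tool from outside, world axes, zero at the start; "ft_torque": the same for the moment, N m; "finger_gap": opening from 0.0 (shut) to 1.0 (fully open).
Only numpy, scipy, OpenCV 4.12 (cv2) and the standard library are available. Lean on these libraries where they do the work, as an engineer would, in place of code of your own. Each camera call takes 0.05 s, during which the arm holds its last target. There are 200 camera calls.

## Working session

There is one attempt and no reset: what is moved stays moved. The work goes in short steps, Python scripts to look and compute and a tool call to move; the robot and the scene stay as the last step left them, time stands still between calls to the robot, and variables do not carry over. Pictures are saved under pics/ and viewed, about 8 in all and at most 12, crops included, and the job is handed in when it is done.

Besides the shell and the picture viewer there is one more tool, called after ">>>" as name(argument=value, ...) on one line, values as JSON. send_rows: Moves the arm, as the interface text tells. Its arguments: {"type":"object","properties":{"commands":{"type":"array","items":{"type":"object","properties":{"delta_pos":{"type":"array","items":{"type":"number"}},"yaw":{"type":"number"}}}},"grip":{"type":"number"},"force":{"type":"number"}},"required":["commands"]}

```bash
mkdir -p pics; cat > h.py <<'E'
import numpy as np, cv2
from station import manip
from scipy.spatial.transform import Rotation as R
def cal(n,s=None):
    c=manip.get_calibration(n)
    K=np.array([[c["fx"],0,c["cx"]],[0,c["fy"],c["cy"]],[0,0,1.]]);d=np.array(c["dist_coeffs"],float)
    if "world_to_cam" in c: T=np.array(c["world_to_cam"])
    else:
        W=np.eye(4);W[:3,:3]=R.from_quat(s["tool_rot"]).as_matrix();W[:3,3]=s["tcp_pos"]
        T=np.linalg.inv(W@np.array(c["mount"]))
    return K,d,T
def px2w(n,uv,z,s=None):
    K,d,T=cal(n,s)
    p=cv2.undistortPoints(np.array(uv,float).reshape(-1,1,2),K,d).reshape(-1,2)
    C=-T[:3,:3].T@T[:3,3]
    r=np.c_[p,np.ones(len(p))]@T[:3,:3]
    z=np.broadcast_to(z,len(p))
    return C+r*((z-C[2])/r[:,2])[:,None]
def w2px(n,P,s=None):
    K,d,T=cal(n,s)
    return cv2.projectPoints(np.array(P,float).reshape(-1,1,3),cv2.Rodrigues(T[:3,:3])[0],T[:3,3],K,d)[0].reshape(-1,2)
E
python3 - <<'E'
from h import *
print(manip.sense())
for n in("top","side"):
    cv2.imwrite(f"pics/{n}0.png",cv2.resize(manip.snapshot(n),(800,600)) )
    T=cal(n)[2];print(n,-T[:3,:3].T@T[:3,3],T[2,:3])
E
```

```text
{'t': 0.0, 'q': array([ 1.12146842e+00,  5.28512478e-01,  1.43388276e+00,  5.86393548e-06,
        1.18138219e+00, -1.78547806e-01]), 'qd': array([ 2.11848665e-05,  8.22385979e-04, -4.30229458e-04, -1.22355724e-03,
        8.29298738e-05,  1.41512995e-03]), 'tau': array([ 6.14143737e-04, -4.42354703e+01, -1.78024542e+01, -2.88341207e-04,
        8.33852071e-03, -2.08872211e-05]), 'tcp_pos': array([0.16686594, 0.6015843 , 0.23031137]), 'tool_rot': array([ 1.34977826e-01,  9.90848017e-01, -1.03815793e-03, -3.39914411e-04]), 'force': array([-0.55791965, -0.48225338,  0.16157235]), 'ft_torque': array([ 0.02741763, -0.04053783,  0.00704504]), 'finger_gap': 1.0015447898475396}
top [0.45426804 0.01920336 1.20856524] [ 0.08021889 -0.0256951  -0.99644603]
side [-0.15364899 -0.77841036  1.0404565 ] [ 0.48616448  0.54120284 -0.68610756]
```

View pics/top0.png

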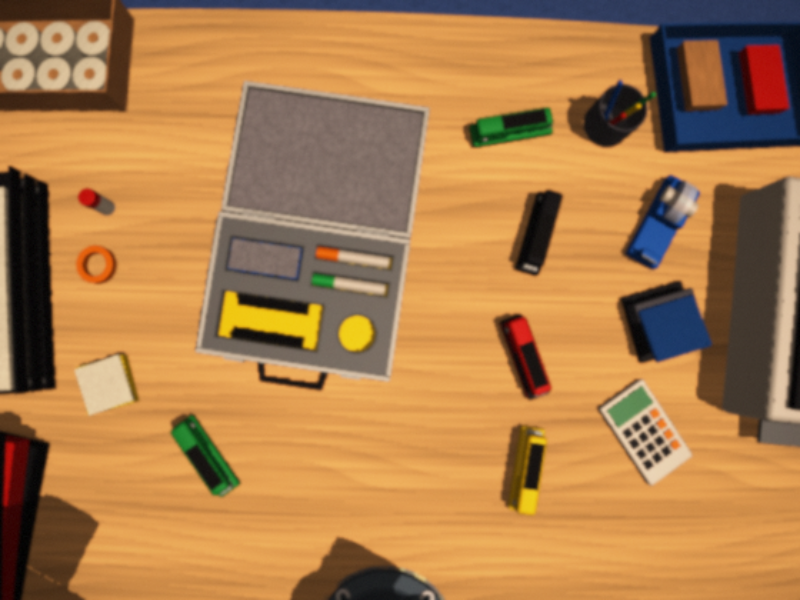

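View pics/side0.png

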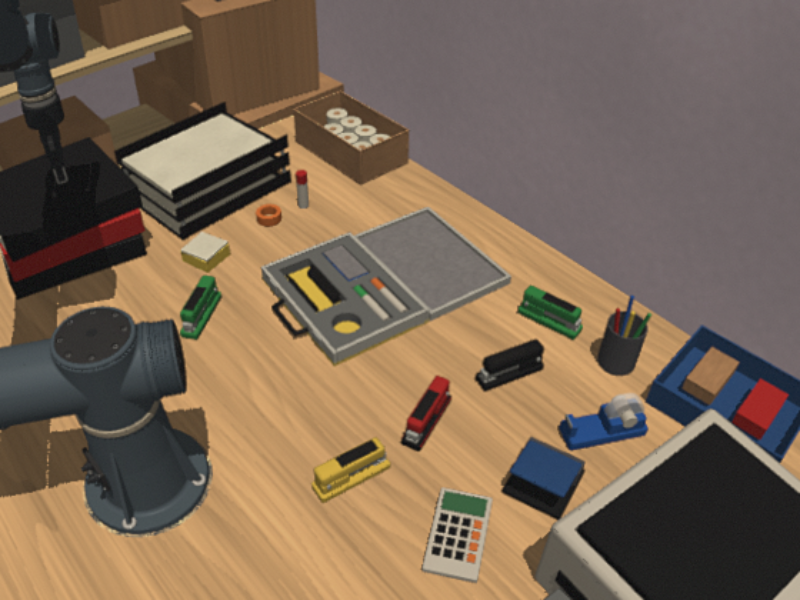

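The top picture shows the red stapler from (512,316) to (541,396). The long yellow cutout is centred near (270,320), and the black stapler is at (538,232). I'll take an enlarged crop of the red stapler and the cutout.

```bash
python3 - <<'E'
from h import *
im=manip.snapshot("top"); cv2.imwrite("pics/top_raw.png",im)
a=im[210:290,330:405]; b=im[140:275,130:295]
A=cv2.resize(a,None,fx=5,fy=5,interpolation=cv2.INTER_CUBIC);B=cv2.resize(b,None,fx=2.5,fy=2.5,interpolation=cv2.INTER_CUBIC)
o=np.zeros((400,800,3),np.uint8);o[:400,:375]=A;o[:337,380:792]=B[:337,:412]
cv2.imwrite("pics/crop.png",o)
E
```

```text
(no output)
```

View pics/crop.png

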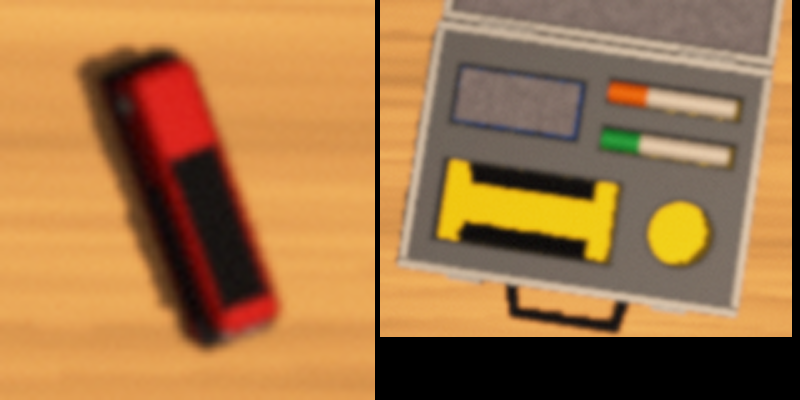

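```bash
python3 - <<'E'
from h import *
a=np.array([(133,80),(187,62),(279,298),(222,330)])/5+[330,210]
b=(np.array([(447,158),(620,182),(608,263),(436,238)])-[380,0])/2.5+[130,140]
rim=(np.array([(440,24),(772,72),(736,312),(402,262)])-[380,0])/2.5+[130,140]
for n,p,z in(("red",a,.062),("cut",b,.034),("rim",rim,.036)):
    P=px2w("top",p,z);print(n,P.round(4).tolist(),"c",P.mean(0).round(4))
    L=np.linalg.norm(np.roll(P,-1,0)-P,axis=1);print(" sides",L.round(4))
    for i,j in((0,1),(1,2),(2,3),(3,0)):
        d=P[j]-P[i];print("  ang",round(np.degrees(np.arctan2(d[1],d[0])),1),end="")
    print()
E
```

```text
red [[0.4902, -0.1757, 0.062], [0.4985, -0.199, 0.062], [0.3984, -0.2403, 0.062], [0.3844, -0.2158, 0.062]] c [ 0.4429 -0.2077  0.062 ]
 sides [0.0247 0.1083 0.0282 0.1132]
  ang -70.5  ang -157.5  ang 119.7  ang 20.8
cut [[0.5299, 0.2575, 0.034], [0.5129, 0.1054, 0.034], [0.4423, 0.1137, 0.034], [0.4599, 0.2644, 0.034]] c [0.4862 0.1853 0.034 ]
 sides [0.153  0.071  0.1517 0.0703]
  ang -96.4  ang 173.3  ang 83.4  ang -5.6
rim [[0.6477, 0.2686, 0.036], [0.6126, -0.0246, 0.036], [0.4028, 0.0018, 0.036], [0.4382, 0.2931, 0.036]] c [0.5253 0.1347 0.036 ]
 sides [0.2953 0.2114 0.2935 0.211 ]
  ang -96.8  ang 172.8  ang 83.1  ang -6.7
```

>>> send_rows(commands=[{"delta_pos":[4.5,-4,0],"yaw":-0.18},{"delta_pos":[4.5,-4,0],"yaw":-0.18},{"delta_pos":[4.5,-4,0],"yaw":-0.18},{"delta_pos":[4.5,-4,0],"yaw":-0.18},{"delta_pos":[2,-5,0],"yaw":-0.18},{"delta_pos":[2,-5,0],"yaw":-0.18},{"delta_pos":[2,-5,0],"yaw":-0.18},{"delta_pos":[2,-5,0],"yaw":-0.18},{"delta_pos":[2,-5,0],"yaw":-0.18},{"delta_pos":[0,-5,0],"yaw":-0.18}], grip=-1)

```text
t: 1.4
tcp_pos: [0.4542, 0.1303, 0.2287]
tool_rot: [0.873, 0.488, 0.002, 0.001]
force: [0.1, -1.0, -0.7]
finger_gap: 0.999
```

>>> send_rows(commands=[{"delta_pos":[0,-5,0],"yaw":-0.18},{"delta_pos":[0,-5,0],"yaw":-0.18},{"delta_pos":[0,-5,0],"yaw":-0.18},{"delta_pos":[0,-5,0],"yaw":-0.18},{"delta_pos":[0,-5,0],"yaw":-0.1},{"delta_pos":[0,-5,0],"yaw":0}])

```text
t: 2.15
tcp_pos: [0.4531, -0.1798, 0.2284]
tool_rot: [0.996, 0.084, 0.001, 0.001]
force: [1.1, -0.1, 0.2]
finger_gap: 0.999
```

```bash
python3 - <<'E'
from h import *
s=manip.sense();im=manip.snapshot("wrist");np.save("s1.npy",s,allow_pickle=True);cv2.imwrite("pics/w1.png",im)
M=R.from_quat(s["tool_rot"]).as_matrix();print(s["t"],s["tcp_pos"],np.degrees(np.arctan2(M[1,1],M[0,1])))
E
```

```text
2.15 [ 0.45309721 -0.17979903  0.22843269] -80.30703972303958
```

View pics/w1.png

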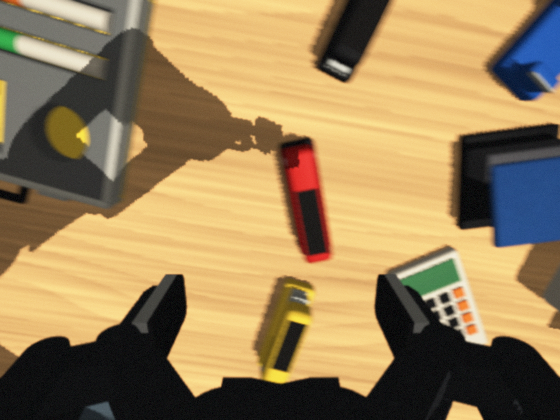

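The wrist picture shows the red stapler from (297,142) to (316,260), lying clear of everything else. The yellow one is nearer the fingers at (290,330).

```bash
python3 - <<'E'
from h import *
s=np.load("s1.npy",allow_pickle=True).item()
P=px2w("wrist",[(284,148),(313,143),(329,257),(303,261)],.062,s);print(P.round(4),P.mean(0))
L=np.linalg.norm(np.roll(P,-1,0)-P,axis=1);print(" sides",L.round(4))
f=(P[0]+P[1])/2-(P[2]+P[3])/2;print(np.degrees(np.arctan2(f[1],f[0])))
im=cv2.imread("pics/w1.png");T=np.array(manip.get_calibration("wrist")["mount"]);print(T.round(3))
cv2.imwrite("pics/w1c.png",cv2.resize(im[120:280,250:360],None,fx=3.5,fy=3.5,interpolation=cv2.INTER_CUBIC))
E
```

```text
[[ 0.4981 -0.1766  0.062 ]
 [ 0.5071 -0.2024  0.062 ]
 [ 0.3962 -0.2417  0.062 ]
 [ 0.3873 -0.216   0.062 ]] [ 0.44718212 -0.20917942  0.062     ]
 sides [0.0273 0.1177 0.0272 0.1176]
19.525397214753447
[[-0.    -0.952 -0.305  0.079]
 [ 1.    -0.     0.001  0.   ]
 [-0.001 -0.305  0.952 -0.143]
 [ 0.     0.     0.     1.   ]]
```

View pics/w1c.png

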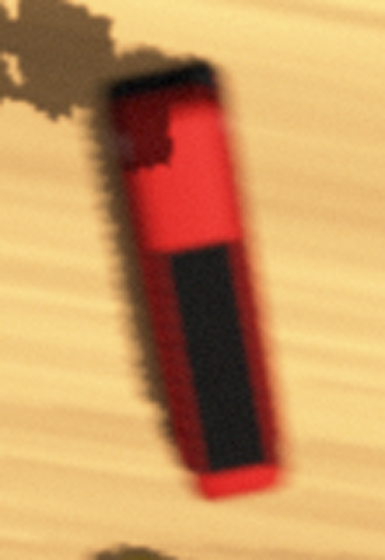

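>>> send_rows(commands=[{"delta_pos":[-0.5,-2.9,0],"yaw":0.18},{"delta_pos":[0,0,-4.5],"yaw":0},{"delta_pos":[0,0,-4.5],"yaw":0},{"delta_pos":[0,0,-1],"yaw":0},{"delta_pos":[0,0,0],"yaw":0}])

```text
t: 2.82
tcp_pos: [0.4507, -0.2202, 0.1276]
tool_rot: [0.985, 0.173, 0.005, 0.007]
force: [0.2, -0.4, 1.0]
finger_gap: 1.001
```

```bash
python3 - <<'E'
from h import *
s=manip.sense()
M=R.from_quat(s["tool_rot"]).as_matrix();print(s["t"],s["tcp_pos"],np.degrees(np.arctan2(M[1,1],M[0,1])))
im=manip.snapshot("wrist");np.save("s2.npy",s,allow_pickle=True);cv2.imwrite("pics/w2.png",im)
E
```

```text
2.825 [ 0.45066779 -0.22022499  0.12762359] -70.08319447724848
```

View pics/w2.png

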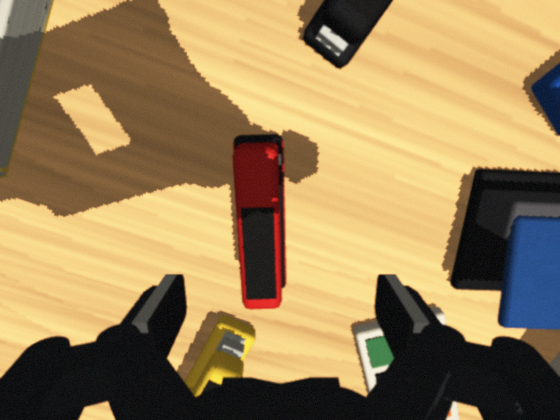

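The stapler now stands nearly vertical in the picture, its top from (258,147) to (263,306). It lies left of the finger centre line at column 280. The yellow stapler's near end is at (235,345), close to the left finger.

```bash
python3 - <<'E'
from h import *
s=np.load("s2.npy",allow_pickle=True).item()
P=px2w("wrist",[(236,148),(278,147),(281,305),(244,307)],.062,s);c=P.mean(0);print(P.round(4),c)
L=np.linalg.norm(np.roll(P,-1,0)-P,axis=1);print(" sides",L.round(4))
f=(P[0]+P[1])/2-(P[2]+P[3])/2;print(np.degrees(np.arctan2(f[1],f[0])), c-s["tcp_pos"])
u=f/np.linalg.norm(f)
Y=px2w("wrist",[(222,313),(255,325)],.062,s)
for p in Y: d=p-c; print("yellow along/perp",d@u,d[1]*u[0]-d[0]*u[1])
print("bottomtop: ",px2w("wrist",[(258,135)],.018,s))
E
```

```text
[[ 0.4946 -0.1764  0.062 ]
 [ 0.5042 -0.201   0.062 ]
 [ 0.3975 -0.2417  0.062 ]
 [ 0.3869 -0.2167  0.062 ]] [ 0.44581101 -0.2089393   0.062     ]
 sides [0.0264 0.1141 0.0272 0.115 ]
20.69944284679348 [-0.00485678  0.01128569 -0.06562359]
yellow along/perp -0.06252823538267349 0.03001973448531388
yellow along/perp -0.0735106018068826 0.006101631088088227
bottomtop:  [[ 0.50328978 -0.18573993  0.018     ]]
```

>>> send_rows(commands=[{"delta_pos":[-0.5,1.1,0],"yaw":0.014},{"delta_pos":[0,0,0],"yaw":0},{"delta_pos":[0,0,-2],"yaw":0},{"delta_pos":[0,0,0],"yaw":0}])

```text
t: 3.38
tcp_pos: [0.4481, -0.2092, 0.1125]
tool_rot: [0.983, 0.181, 0.008, 0.011]
force: [-0.3, -0.5, 0.3]
finger_gap: 1.001
```

>>> send_rows(commands=[{"delta_pos":[-0.2,0,-2],"yaw":0},{"delta_pos":[0,0,-2],"yaw":0},{"delta_pos":[0,0,-1],"yaw":0},{"delta_pos":[0,0,0],"yaw":0}])

```text
t: 3.88
tcp_pos: [0.4492, -0.2112, 0.0654]
tool_rot: [0.983, 0.182, 0.011, 0.014]
force: [-0.6, -0.0, 0.6]
finger_gap: 1.005
```

>>> send_rows(commands=[{"delta_pos":[-0.3,0.2,-1.5],"yaw":0},{"delta_pos":[-0.1,0.1,-1],"yaw":0},{"delta_pos":[0,0,-0.4],"yaw":0},{"delta_pos":[0,0,0],"yaw":0}])

```text
t: 4.38
tcp_pos: [0.4474, -0.2097, 0.0381]
tool_rot: [0.983, 0.182, 0.014, 0.017]
force: [0.1, -0.1, -0.5]
finger_gap: 1.002
```

```bash
python3 - <<'E'
from h import *
s=manip.sense()
M=R.from_quat(s["tool_rot"]).as_matrix();print(s["t"],s["tcp_pos"],M.round(3),s["q"])
E
```

```text
4.375 [ 0.44741611 -0.20972296  0.03814508] [[ 0.933  0.357  0.033]
 [ 0.358 -0.933 -0.028]
 [ 0.021  0.038 -0.999]] [-0.66386448  0.68227661  1.93289568 -0.00361785  0.48363261  0.54416937]
```

>>> send_rows(commands=[{"delta_pos":[-0.1,0,-0.6],"yaw":0},{"delta_pos":[0,0,0],"yaw":0}])

```text
t: 4.62
tcp_pos: [0.4468, -0.2101, 0.0323]
tool_rot: [0.983, 0.182, 0.014, 0.017]
force: [0.0, 0.9, 0.3]
finger_gap: 1.001
```

>>> send_rows(commands=[{"delta_pos":[0,0,0],"yaw":0},{"delta_pos":[0,0,0],"yaw":0},{"delta_pos":[0,0,0],"yaw":0},{"delta_pos":[0,0,0],"yaw":0}], grip=1, force=50)

```text
t: 5.12
tcp_pos: [0.4467, -0.2097, 0.033]
tool_rot: [0.983, 0.182, 0.014, 0.017]
force: [-0.9, 0.7, 3.6]
finger_gap: 0.34
```

>>> send_rows(commands=[{"delta_pos":[0,0,1],"yaw":0},{"delta_pos":[0,0,2],"yaw":0},{"delta_pos":[0,0,3],"yaw":0},{"delta_pos":[0,0,3],"yaw":0},{"delta_pos":[0,0,1],"yaw":0},{"delta_pos":[0,0,0],"yaw":0}])

```text
t: 5.88
tcp_pos: [0.4456, -0.2091, 0.1365]
tool_rot: [0.983, 0.182, 0.013, 0.016]
force: [0.9, -0.3, -1.9]
finger_gap: 0.341
```

>>> send_rows(commands=[{"delta_pos":[0.3,3,0],"yaw":0.1},{"delta_pos":[0.5,5,0],"yaw":0.14},{"delta_pos":[0.5,5,0],"yaw":0.14},{"delta_pos":[0.5,5,0],"yaw":0.14},{"delta_pos":[0.5,5,0],"yaw":0.14},{"delta_pos":[0.5,5,0],"yaw":0.14},{"delta_pos":[0.5,4,0],"yaw":0.14},{"delta_pos":[0.3,3,0],"yaw":0.08},{"delta_pos":[0.2,1.5,0],"yaw":0.05},{"delta_pos":[0,0,0],"yaw":0}])

```text
t: 7.12
tcp_pos: [0.4783, 0.1655, 0.1252]
tool_rot: [0.742, 0.67, 0.012, 0.003]
force: [-0.9, -0.3, -1.2]
finger_gap: 0.343
```

```bash
python3 - <<'E'
from h import *
s=manip.sense()
M=R.from_quat(s["tool_rot"]).as_matrix();print(s["t"],s["tcp_pos"],np.degrees(np.arctan2(M[1,1],M[0,1])),M[:,2])
E
```

```text
7.125 [0.47831215 0.16545935 0.12522288] -5.899435312933952 [ 0.02182767  0.01253926 -0.99968311]
```

>>> send_rows(commands=[{"delta_pos":[0.8,1.9,0],"yaw":-0.012},{"delta_pos":[0,0,0],"yaw":0},{"delta_pos":[0,0,-2],"yaw":0},{"delta_pos":[0,0,-1.5],"yaw":0},{"delta_pos":[0,0,0],"yaw":0}])

```text
t: 7.75
tcp_pos: [0.4848, 0.1786, 0.0878]
tool_rot: [0.749, 0.662, 0.009, 0.002]
force: [-0.4, 0.5, -1.0]
finger_gap: 0.342
```

```bash
python3 - <<'E'
from h import *
s=manip.sense()
M=R.from_quat(s["tool_rot"]).as_matrix();print(s["t"],s["tcp_pos"],np.degrees(np.arctan2(M[1,1],M[0,1])),M[:,2])
im=manip.snapshot("wrist");np.save("s3.npy",s,allow_pickle=True);cv2.imwrite("pics/w3.png",im)
sd=manip.snapshot("side");cv2.imwrite("pics/s3.png",sd)
c=cv2.resize(sd[130:270,140:320],None,fx=2.2,fy=2.2,interpolation=cv2.INTER_CUBIC)
o=np.zeros((420,800,3),np.uint8);o[:,:400]=im[:,80:480];o[:308,404:800]=c
cv2.imwrite("pics/c3.png",o)
E
```

```text
7.75 [0.48475168 0.1785536  0.08779259] -7.0215362981392415 [ 0.01653119  0.00905656 -0.99982233]
```

View pics/c3.png

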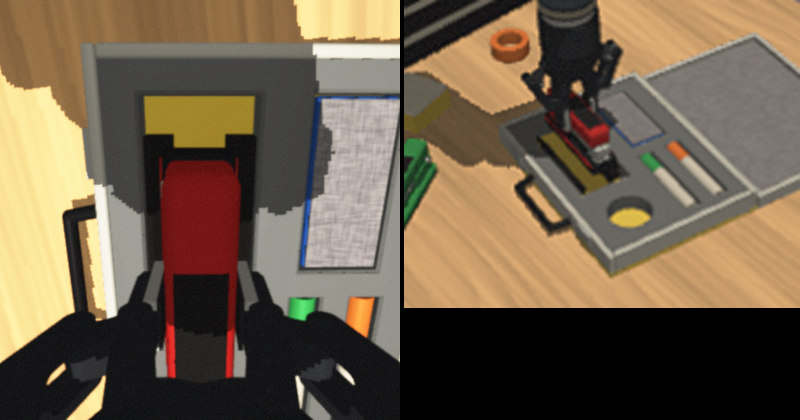

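Wrist view: the stapler lies centred laterally in the cutout, both at about column 280 of the full picture. The cutout's far top edge is at row 93, with corners (218,93) and (342,93). The stapler's red end is at row 161.

```bash
python3 - <<'E'
from h import *
s=np.load("s3.npy",allow_pickle=True).item()
P=px2w("wrist",[(219,93),(341,93)],.034,s);print(P, np.linalg.norm(P[0]-P[1]))
F=px2w("wrist",[(224,97),(334,97)],.034,s);print(F)
m=P.mean(0);a=np.radians(83.2);u=np.array([np.cos(a),np.sin(a),0])
print("cut centre",m-.078*u)
print("cut edge dir",np.degrees(np.arctan2(*(P[1]-P[0])[1::-1])))
z=s["tcp_pos"][2]-.033+.062
S=px2w("wrist",[(243,170),(318,170),(280,161)],z,s);print("red end",S,(S.mean(0)-s["tcp_pos"])@u)
S=px2w("wrist",[(280,136)],z-.044,s)
E
```

```text
[[0.46315928 0.26920609 0.034     ]
 [0.53190037 0.26078204 0.034     ]] 0.06925534280478868
[[0.46559617 0.26674575 0.034     ]
 [0.52776951 0.25911406 0.034     ]]
cut centre [0.48829431 0.18754276 0.034     ]
cut edge dir -6.986623510780409
red end [[0.47958534 0.23706458 0.11679259]
 [0.50580566 0.23375695 0.11679259]
 [0.49288431 0.238573   0.11679259]] 0.05845190323852346
```

>>> send_rows(commands=[{"delta_pos":[0.2,0.8,0],"yaw":0},{"delta_pos":[0,0,0],"yaw":0},{"delta_pos":[0,0,-1],"yaw":0},{"delta_pos":[0,0,0],"yaw":0}])

```text
t: 8.35
tcp_pos: [0.4889, 0.1879, 0.0797]
tool_rot: [0.749, 0.663, 0.012, 0.004]
force: [-0.2, 0.1, -2.1]
finger_gap: 0.349
```

>>> send_rows(commands=[{"delta_pos":[0,0,-0.8],"yaw":0},{"delta_pos":[0,0,-0.6],"yaw":0},{"delta_pos":[0,0,0],"yaw":0}])

```text
t: 8.72
tcp_pos: [0.4886, 0.1878, 0.0643]
tool_rot: [0.749, 0.663, 0.011, 0.003]
force: [-1.2, 1.0, -1.3]
finger_gap: 0.342
```

>>> send_rows(commands=[{"delta_pos":[-0.1,-0.1,-0.7],"yaw":0},{"delta_pos":[0,0,-0.5],"yaw":0},{"delta_pos":[0,0,0],"yaw":0}])

```text
t: 9.1
tcp_pos: [0.4872, 0.1867, 0.0516]
tool_rot: [0.749, 0.663, 0.011, 0.003]
force: [-0.8, 0.1, -0.4]
finger_gap: 0.343
```

>>> send_rows(commands=[{"delta_pos":[0,0,-0.4],"yaw":0},{"delta_pos":[0,0,-0.4],"yaw":0}])

```text
t: 9.35
tcp_pos: [0.489, 0.1869, 0.0454]
tool_rot: [0.748, 0.663, 0.013, 0.005]
force: [-2.2, 0.0, 1.3]
finger_gap: 0.348
```

>>> send_rows(commands=[{"delta_pos":[-0.1,0,-0.4],"yaw":0},{"delta_pos":[0,0,-0.3],"yaw":0}])

```text
t: 9.6
tcp_pos: [0.4881, 0.1867, 0.0405]
tool_rot: [0.748, 0.663, 0.013, 0.005]
force: [-7.0, -3.3, 43.7]
finger_gap: 0.344
```

```bash
python3 - <<'E'
from h import *
s=manip.sense()
print(s["t"],s["tcp_pos"],s["force"])
im=manip.snapshot("wrist");np.save("s4.npy",s,allow_pickle=True)
sd=manip.snapshot("side");cv2.imwrite("pics/s4.png",sd)
c=cv2.resize(sd[160:250,170:260],None,fx=4.4,fy=4.4,interpolation=cv2.INTER_CUBIC)
o=np.zeros((420,800,3),np.uint8);o[:,:400]=im[:,80:480];o[:396,404:800]=c
cv2.imwrite("pics/c4.png",o)
E
```

```text
9.6 [0.48811518 0.18674068 0.04053639] [-7.04883179 -3.3155088  43.71999951]
```

View pics/c4.png

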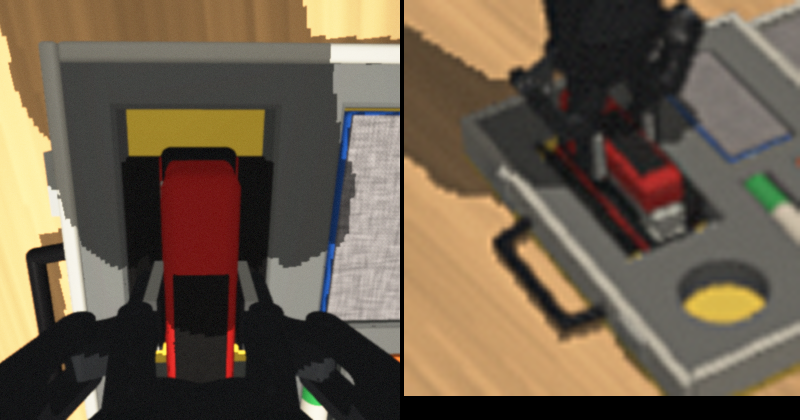

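Pressing at 43.7 N, the tool stopped at z 0.0405. The grasp height over a floor at 8 mm gives 0.041, so the stapler is on the floor. The wrist picture shows it straight in the cutout. I'll ease off and release.

>>> send_rows(commands=[{"delta_pos":[0,0,0],"yaw":0},{"delta_pos":[0,0,0],"yaw":0}])

```text
t: 9.95
tcp_pos: [0.4879, 0.1869, 0.0409]
tool_rot: [0.748, 0.663, 0.014, 0.005]
force: [-0.1, 0.7, 2.1]
finger_gap: 0.339
```

>>> send_rows(commands=[{"delta_pos":[0,0,0],"yaw":0},{"delta_pos":[0,0,0],"yaw":0},{"delta_pos":[0,0,0],"yaw":0},{"delta_pos":[0,0,0],"yaw":0}], grip=-1)

```text
t: 10.45
tcp_pos: [0.4885, 0.1868, 0.0397]
tool_rot: [0.749, 0.663, 0.014, 0.005]
force: [0.6, -0.1, 0.6]
finger_gap: 1.001
```

>>> send_rows(commands=[{"delta_pos":[0,0,1],"yaw":0},{"delta_pos":[0,0,3],"yaw":0},{"delta_pos":[0,0,4],"yaw":0},{"delta_pos":[0,0,4],"yaw":0},{"delta_pos":[-2,-4,1],"yaw":0},{"delta_pos":[-3,-5,0],"yaw":0},{"delta_pos":[-2,-5,0],"yaw":0},{"delta_pos":[0,-4,0],"yaw":0},{"delta_pos":[0,-1,0],"yaw":0},{"delta_pos":[0,0,0],"yaw":0}])

```text
t: 11.7
tcp_pos: [0.418, -0.0072, 0.18]
tool_rot: [0.748, 0.664, 0.018, 0.01]
force: [0.1, 0.6, 0.1]
finger_gap: 1.001
```

```bash
python3 - <<'E'
from h import *
s=manip.sense()
print(s["t"],s["tcp_pos"],s["force"],s["finger_gap"])
im=manip.snapshot("top");cv2.imwrite("pics/top5.png",im)
sd=manip.snapshot("side");cv2.imwrite("pics/s5.png",sd)
o=np.zeros((400,800,3),np.uint8);o[:400,:400]=cv2.resize(im[180:260,140:220],(400,400),interpolation=cv2.INTER_CUBIC)
o[:,400:]=cv2.resize(sd[165:255,175:265],(400,400),interpolation=cv2.INTER_CUBIC)
cv2.imwrite("pics/c5.png",o)
E
```

```text
11.7 [ 0.41802767 -0.00718989  0.1800282 ] [0.05433467 0.59025329 0.13848757] 1.001488572376342
```

View pics/c5.png

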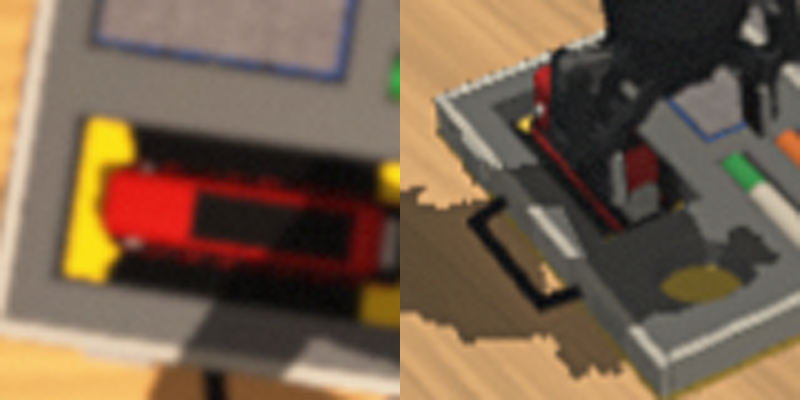

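In the top view the stapler lies in the cutout between both strips, with its left end at (106,207). My crop cut off the right end, so I'll take one wider crop and measure.

```bash
python3 - <<'E'
from h import *
im=cv2.imread("pics/top5.png")
cv2.imwrite("pics/c6.png",cv2.resize(im[190:260,140:240],(800,560),interpolation=cv2.INTER_CUBIC))
f=lambda p:np.array(p)/5+[140,180]
P=px2w("top",[f((106,207)),f((383,242))],.070);print(P,np.linalg.norm(P[0]-P[1]),P.mean(0),np.degrees(np.arctan2(*(P[0]-P[1])[1::-1])))
# expected outlines for a seated stapler at cutout centre (top/base)
a=np.radians(83.2);u=np.array([np.cos(a),np.sin(a),0]);c=np.array([.487,.1865,0])
for z,h in((.070,.060),(.0705,.0),(.026,.066)):
  print(z,((w2px("top",[c+h*u+[0,0,z],c-h*u+[0,0,z]])-[140,190])*8).round())
E
```

```text
[[0.48930785 0.23927055 0.07      ]
 [0.47773103 0.12156461 0.07      ]] 0.11827387836766957 [0.48351944 0.18041758 0.07      ] 84.38281045559754
0.07 [[145. 232.]
 [593. 298.]]
0.0705 [[368. 265.]
 [368. 265.]]
0.026 [[155. 236.]
 [630. 306.]]
```

View pics/c6.png

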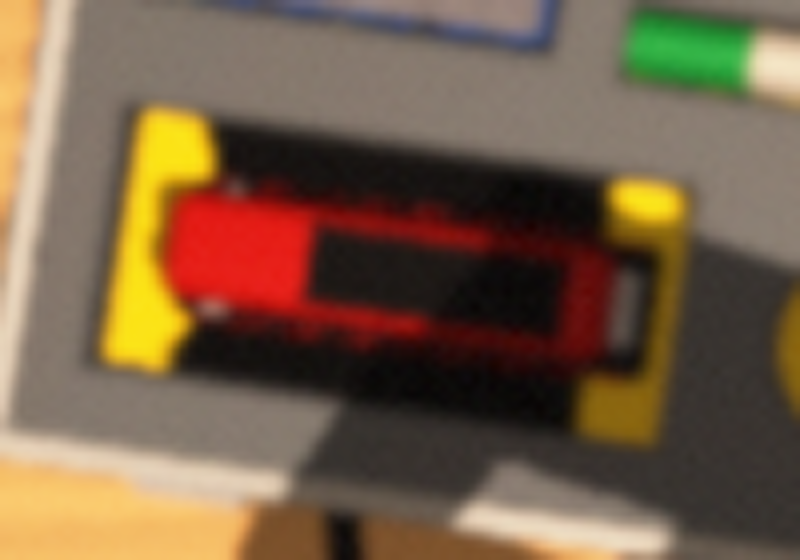

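```bash
python3 -c "
from station import manip
print(manip.sign_off(), manip.sense()['t'])"
```

```text
the job is handed in; nothing more can be done
the job is handed in; nothing more can be done
```

The red stapler is standing in the long cutout, pressed down to the floor and released, and I handed the job in after about 12 s of the 32 s allowed. I picked it up across its red arm, carried it upright and pressed it in while still holding it. Then I opened the gripper and pulled the arm clear.

- **Seating:** pressing met 44 N with the TCP at z 0.0405. With a fully seated stapler it should be 0.041, so the underside is on the floor. Eased off, the tool rested at 0.0409.
- **Position and upright:** the last top picture shows the stapler upright between both strips. Its centre is about 6–7 mm from the cutout's (limit 16 mm), and its lengthwise angle is about 1° off (limit 10°).
- **Release:** the gripper was fully open, the force on the tool about zero, and the arm well away from the case.
- **Disagreements:** the top and wrist cameras placed the cutout's centre about 3 mm apart. The tool also picked up about 2° of tilt on the way down to the pickup, which did not affect the result.
- **Black stapler:** I never went near it with the gripper low, but I did not measure its position again at the end.

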